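# Find the high spot of a worn sharpening stone with its dial gauge

## Task

The stone of the sharpener has worn out of round and has one lump on its rim. Take the delicate dial gauge lightly by its red pin and swing it in until its arm is fully home against its stop, then slowly turn the stone clockwise (seen from above) by the black nut in its middle until the gauge's feeler stands on the very top of the lump. Leave it standing exactly there, gauge in, so that the lump can be dressed down, and leave everything else in its place.

Things in the scene. Friction and masses are not known exactly. Their poses are not given: they have to be found in the camera images.
- sharpener: bench sharpener fixed to the worktop: light grey housing 222 x 236 x 50 mm, steel drip tray, knife-rest bar 102 mm high at y = -93 mm, and a flat brown stone of 75 mm radius lying level, its rim 62 to 92 mm above the origin, with one smooth lump on the rim (see nut). Origin: on the stone's axis, at the underside; x to its back, y to its left (the gauge's side), z up
- nut_top (a point): centre of the top of the black knurled nut on the stone's axis, 42 mm in diameter, free for 34 mm of height over a steel washer; grip it firmly from above. Steady drag about 0.2 N m; the lump adds about 0.15 N m or more while the feeler climbs it and takes as much off while the feeler comes down its far side, changing sign at the top. It stays where it is left
- nut (a joint): turn of nut and stone together since the start, rad, growing clockwise seen from above; no end stops. The lump is 3.5 mm proud and about 35 mm long, its crown rounded to 30 mm radius. Its place is not known and differs each time: its top comes to the feeler after 0.8 to 2.9 rad of clockwise turning
- gauge: metal arm, 110 mm long, on a post at the sharpener's front left; carries a 43 mm dial gauge and a red pin. Origin on its pivot, x along the arm to the pin. It starts swung out 0.35 to 0.6 rad; swing it in (clockwise from above) to its rubber-buffered stop: home, its x axis parallel to the sharpener's. A stiff pivot (6-8 N at the pin, 12 N with the feeler on the stone) holds it where it is left
- pin_top (a point): centre of the top of the red upright pin on the gauge arm, 14 mm in diameter, free over 40 mm of height, 109 mm from the pivot; pinch it lightly from above (under 20 N on each pad) or push it (under 40 N); at the stop the push rises clearly above 16 N
- feeler (a point): centre of the 8 mm steel ball on the gauge's sprung plunger (900 N/m). With the gauge home it rides on the rim at the stone's left: at about y = 78.4 mm in the sharpener's frame on the round part (5 N), pushed out to about 81.7 mm on the top of the lump (8 N). The red needle turns clockwise half a rad for each mm. Measured to 1.5 mm only; the lump is felt better than seen
- dressing_block: bystander: two-tone grey abrasive block, 85 x 36 x 24 mm, loose; origin at its underside
- knife: bystander: kitchen knife lying flat, 250 mm long, black handle, loose; origin where handle and blade meet
- mug: bystander: white mug with handle, 96 mm high, loose; origin at its underside

How it is judged:
On the way:
1. the gauge is swung fully home (angle between the x axis of gauge and the x axis of sharpener, either way round below 0.02 rad), for 0.2 s.
At the end, for the whole second after the job is handed in: the gauge stands home (arm within 0.02 rad of the sharpener's x axis), the feeler is pushed out to within about 0.6 mm of the lump's full height (stone within about 0.1 rad of the exact top), and the stone is at rest (angle between the x axis of gauge and the x axis of sharpener, either way round below 0.02 rad and y of feeler in the frame of sharpener above 0.0811 m and velocity of joint nut between -0.05 and 0.05 rad/s); the robot touches nothing.
It fails at once if the gauge is forced or squeezed: finger forces on it add up to over 50 N, or another part of the robot bears on it with over 40 N (contact force between the fingers and gauge above 50 N or contact force between the arm and gauge above 40 N).
It fails at once if the stone is spun faster than 3 rad/s (velocity of joint nut above 3 rad/s or velocity of joint nut below -3 rad/s).
It fails at once if a bystander is moved by more than 15 mm (distance of any of dressing_block, knife, mug from where it was at the start of the episode above 0.015 m).
It also fails if it takes over 61 s, if anything falls off the work surface, if the arm or the gripper's body presses on something with over 40 N, if the wrist force passes 120 N, or if a joint passes its speed limit or range.

## Robot

A 6-joint arm with a two-finger parallel gripper is mounted at the origin on a cart in front of the work surface, level with it; the furniture and walls round the work are solid. World frame = base frame: x ahead of the robot, y to its left, z up, the work surface at z = 0. Lengths are in m, angles in rad, forces in N, time in s.
With the tool pointing down it reaches from about 0.25 to 0.725 m from the base axis. Payload 4 kg.
Tool frame: the origin (TCP) lies at the very end of the fingers, on their centre line; the grasp point (between the pads) lies 19 mm behind it; z points along the fingers, y is the line along which they close (so a half turn about z gives the same grasp; the last joint's range is limited). The gripper opens to 85 mm and grips with 20 to 120 N. Pads are 22 mm wide; open, the fingers measure 114 mm over their backs; the gripper's body (76 mm by 85 mm) begins 54 mm behind the grasp point. The pads swing forward as they close: fully open they stand 13 mm farther back than shut.
Start: joints at [1.181, 0.241, 0.005, 1.335, 0, 1.571], TCP at [0.19, 0.462, 0.231] pointing down, gripper open.
Joint ranges: [-2.72, 2.72], [-1.05, 1.87], [-1.09, 1.28], [-1.99, 2.15], [-1.42, 1.44], [-3.14, 3.14]. Speed limits (rad/s): [2.79, 2.79, 3.14, 3.14, 3.14, 3.14].

## Interface

Orientations are given as a rotation vector (axis times angle).
In Python, from workcell import r gives the robot as it stands.
- The arm moves only by the shell command python3 -m handwheel 'ROWS' [OPENING]. ROWS is rows parted by semicolons, their numbers by spaces, 1 to 8 of them, each of 6 numbers: dx, dy, dz in m, then a rotation vector rx, ry, rz in rad; each row is the pose to reach, as a shift and turn from the pose commanded when the command began, along the tool's axes at that moment; what a row does not reach only later rows make up. A row lasts 1/10 s, in which the tool goes at most 0.05 m and 0.15 rad, less where a joint would pass 70% of its speed; a pose out of reach is approached as far as the arm can. OPENING is the finger opening in m, set as the command begins (- or left out keeps the last). The fingers move at their own pace and stop on an object; the grip force is fixed at half the most. Time passes only in rows, so rows that do not move let the fingers close. It prints the time, the measured TCP pose, the force, the opening and the grip force at its end.
- r.sense(): the state, without advancing time (a new reading comes with each control period).
- r.grab_frame(name): name is "scene" or "top"; returns the picture (384x512x3 uint8, blue, green, red); there is no depth.
- r.camera_info(name): a dict with "intrinsics" (3x3 intrinsics, pixels), "eye" and "attitude" of the camera in the world. Camera axes: x right, y down, z forward; pixel columns grow to the right and rows downward; lengths in m; the calibration is good to about 2 mm. A picture is of the moment at which its call begins. camera_info takes no time and is no camera call.
- r.hand_in(): hands the job in; it is judged then, once.
Trained networks look in the newest picture that a camera, given by its name, has taken for a name from the list of things; names that differ only in an ending like _2 or _b are one class to them, and where a whole thing is asked for, a point or a joint stands for the part that bears it (a point fixed in the world has none). Each returns a list of dicts, best first, with "confidence" (0 to 1); they miss things now and then, are a little off and sometimes report something else, mostly with a low value. They report only what shows in the picture. A call takes as long as a camera call.
- r.cut_out(name, camera): "mask" (384x512 bool, what is visible of it).
- r.place_of(name, camera): "centre" ([x, y, z] in m, in world coordinates, good to about 4 mm: a listed point, or the origin of a listed thing).
The state is a dict: "t": time; "joint_positions": joint angles; "joint_vel": joint speeds; "joint_torque": joint torques, N m; "ee_pos": TCP position; "ee_rot": TCP orientation; "force": force on the tool from outside, world axes, zero at the start; "ft_torque": the same for the moment, N m; "grip_width": finger opening in m; "grip_force": force on a finger pad.
Only numpy, scipy, OpenCV 4.12 (cv2) and the standard library are available. Lean on these libraries where they do the work, as an engineer would, in place of code of your own. Each camera call takes 0.05 s, during which the arm holds its last target. There are 200 camera calls.

## Working session

There is one attempt and no reset: what is moved stays moved. The work goes in short steps, Python scripts to look and compute and a shell command to move; the robot and the scene stay as the last step left them, time stands still between calls to the robot, and variables do not carry over. Pictures are saved under pics/ and viewed, at most 10 in all, crops included, and the job is handed in when it is done.

```bash
mkdir -p pics; ls
python3 - <<'E'
from workcell import r
import cv2,numpy as np
ims=[]
for c in ("scene","top"):
    im=r.grab_frame(c); cv2.imwrite(f"pics/{c}0.png",im)
    i=r.camera_info(c); print(c,np.round(i["eye"],3),np.round(np.array(i["attitude"]),3).tolist(),np.round(i["intrinsics"],1).tolist())
    for n in ("nut_top","pin_top","gauge","sharpener","feeler","dressing_block","knife","mug"):
        print(n,[(np.round(d["centre"],4).tolist(),round(d["confidence"],2)) for d in r.place_of(n,c)[:2]])
s=r.sense();print({k:np.round(v,3).tolist() for k,v in s.items()})
E
```

```text
pics
scene [-0.284  0.727  0.567] [-1.18, 1.98, -1.202] [[462.5, 0.0, 249.0], [0.0, 462.5, 192.5], [0.0, 0.0, 1.0]]
nut_top [([0.5128, 0.2456, 0.132], 0.85)]
pin_top []
gauge [([0.4565, 0.372, 0.0744], 0.65), ([0.5135, 0.2453, 0.006], 0.45)]
sharpener [([0.512, 0.2418, 0.0086], 0.83)]
feeler [([0.512, 0.2457, 0.1336], 0.54)]
dressing_block [([0.3343, 0.2065, 0.0021], 0.9)]
knife [([0.3227, 0.3799, 0.0025], 0.62)]
mug [([0.7654, 0.2276, 0.003], 0.72)]
top [0.499 0.313 0.971] [-2.232, 2.202, -0.065] [[346.5, 0.0, 257.9], [0.0, 346.5, 186.9], [0.0, 0.0, 1.0]]
nut_top [([0.5103, 0.2452, 0.1314], 0.93)]
pin_top [([0.5562, 0.4103, 0.1277], 0.66)]
gauge [([0.4583, 0.3666, 0.076], 0.63)]
sharpener [([0.5128, 0.2454, 0.0053], 0.93)]
feeler [([0.3337, 0.2071, 0.0025], 0.58)]
dressing_block [([0.3339, 0.2066, 0.0043], 0.7)]
knife [([0.3169, 0.3788, 0.0039], 0.68)]
mug [([0.7654, 0.2299, 0.0024], 0.8)]
{'t': 0.9, 'joint_positions': [1.181, 0.241, 0.005, 1.335, -0.0, 1.571], 'joint_vel': [0.001, 0.002, -0.0, -0.0, 0.0, -0.0], 'joint_torque': [-0.001, -37.22, 25.269, 0.001, -0.0, 0.0], 'ee_pos': [0.19, 0.462, 0.231], 'ee_rot': [0.608, 3.082, 0.0], 'force': [0.852, 0.263, 1.181], 'ft_torque': [0.049, 0.016, -0.054], 'grip_force': 0.0, 'grip_width': 0.086}
```

View pics/scene0.png

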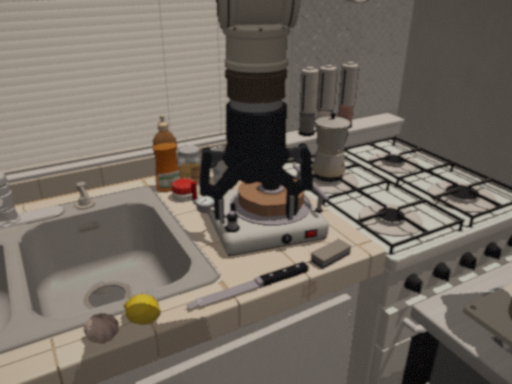

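View pics/top0.png

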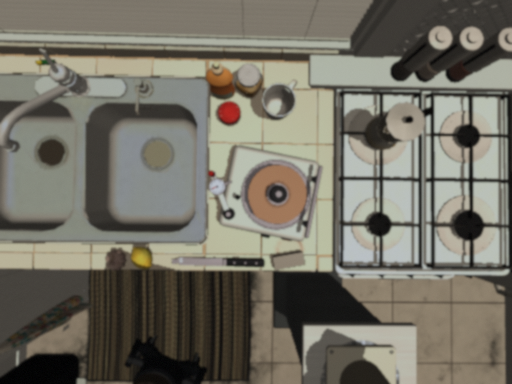

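The arm hides the pin from the scene camera. The top view shows the sharpener at about (278,193), the pin at (211,174), the gauge pivot at (229,214) and the housing's left edge running (221,224)→(236,145). That puts the sharpener's yaw near -0.19.

```bash
cat > h.py <<'E'
import numpy as np
from scipy.spatial.transform import Rotation as R
from workcell import r
def go(x,y,z,th):
    "tool-frame shift/turn to put TCP at x,y,z with tool y axis at angle th (mod pi), tool down"
    s=r.sense(); M=R.from_rotvec(s["ee_rot"]); d=M.inv().apply(np.array([x,y,z])-s["ee_pos"])
    yv=M.apply([0,1,0]); cur=np.arctan2(yv[1],yv[0])
    print("shift",np.round(d,4),"rz",round((cur-th+np.pi/2)%np.pi-np.pi/2,3),"(mod pi) cur th",round(cur,3),"j6",round(s["joint_positions"][5],3),"tilt",np.round(M.apply([0,0,1])[:2],3))
def back(px,z,c="top"):
    i=r.camera_info(c); A=np.array(i["attitude"]); A=R.from_rotvec(A).as_matrix() if A.ndim==1 else A
    d=A@np.linalg.inv(i["intrinsics"])@np.array([*px,1.]); e=np.array(i["eye"]); return (e+d*(z-e[2])/d[2])
E
python3 - <<'E'
from h import *
import cv2
im=cv2.imread("pics/top0.png")
cv2.imwrite("pics/crop0.png",cv2.resize(im[130:255,195:335],None,fx=5,fy=5,interpolation=cv2.INTER_CUBIC)[:600])
m=r.cut_out("sharpener","top")[0]["mask"].astype(np.uint8)
rc=cv2.minAreaRect(cv2.findNonZero(m)); b=cv2.boxPoints(rc); print(rc)
W=[back(p,.05)[:2] for p in b]; print(np.round(W,3).tolist())
for i in range(4):
    d=W[(i+1)%4]-W[i]; print(round(np.arctan2(d[1],d[0]),3),round(np.hypot(*d),3))
go(.556,.410,.2,1.976)
E
```

```text
((261.0965576171875, 191.95578002929688), (110.29347229003906, 84.84440612792969), 12.26477336883545)
[[0.436, 0.446], [0.657, 0.403], [0.599, 0.114], [0.377, 0.16]]
-0.195 0.225
-1.769 0.295
2.934 0.226
1.368 0.292
shift [-0.3585  0.0905  0.0313] rz -0.795 (mod pi) cur th 1.181 j6 1.571 tilt [0. 0.]
```

View pics/crop0.png

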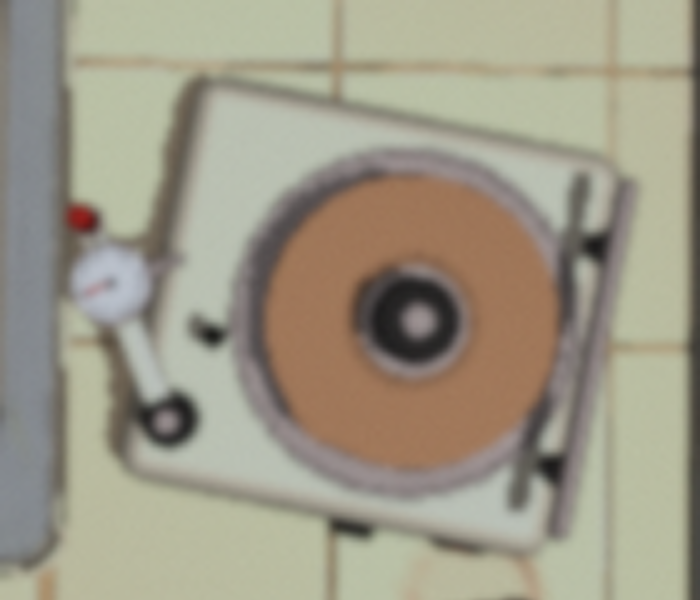

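The crop shows the red pin at crop (82,218), the dial at (110,283), the pivot at (168,420), the stop post at (208,330) and the nut at (415,320). The mask also gives a yaw of about -0.195.

Run:
```python
from h import *
f=lambda u,v:(195+u/5-.4,130+v/5-.4)
for n,p,z in(("pin",(80,216),.128),("pivot",(168,420),.085),("nut",(418,321),.131)): print(n,np.round(back(f(*p),z),4))
```

```text
pin [0.56   0.4072 0.128 ]
pivot [0.4597 0.3654 0.085 ]
nut [0.5112 0.2423 0.131 ]
```

```bash
python3 -m handwheel '-.364 .093 .061 0 0 -.79;-.364 .093 .061 0 0 -.79;-.364 .093 .061 0 0 -.79;-.364 .093 .061 0 0 -.79;-.364 .093 .061 0 0 -.79;-.364 .093 .061 0 0 -.79;-.364 .093 .061 0 0 -.79;-.364 .093 .061 0 0 -.79' 0.036
python3 -m handwheel '0 0 0 0 0 0;0 0 0 0 0 0'
python3 - <<'E'
from h import *
import cv2
go(.562,.4106,.1,1.971)
im=r.grab_frame("scene"); cv2.imwrite("pics/s1.png",cv2.resize(im[90:290,150:400],None,fx=3,fy=3,interpolation=cv2.INTER_CUBIC))
print(r.place_of("pin_top","scene"),r.sense()["t"],r.sense()["force"])
E
```

```text
t: 1.75
ee_pos: [0.5644, 0.4092, 0.1695]
ee_rot: [-0.623, 3.079, -0.0]
force: [0.4, 1.4, 0.6]
grip_width: 0.0359
grip_force: 0.0
t: 1.95
ee_pos: [0.5625, 0.4092, 0.1684]
ee_rot: [0.621, -3.077, 0.001]
force: [-0.2, 1.1, -0.7]
grip_width: 0.0356
grip_force: 0.0
shift [-0.0003  0.0014  0.0684] rz -0.002 (mod pi) cur th 1.969 j6 0.231 tilt [-0.003 -0.001]
[{'centre': [0.5589, 0.4089, 0.1301], 'confidence': 0.87}] 2.05 [0.61046979 0.24316108 0.67368944]
```

View pics/s1.png

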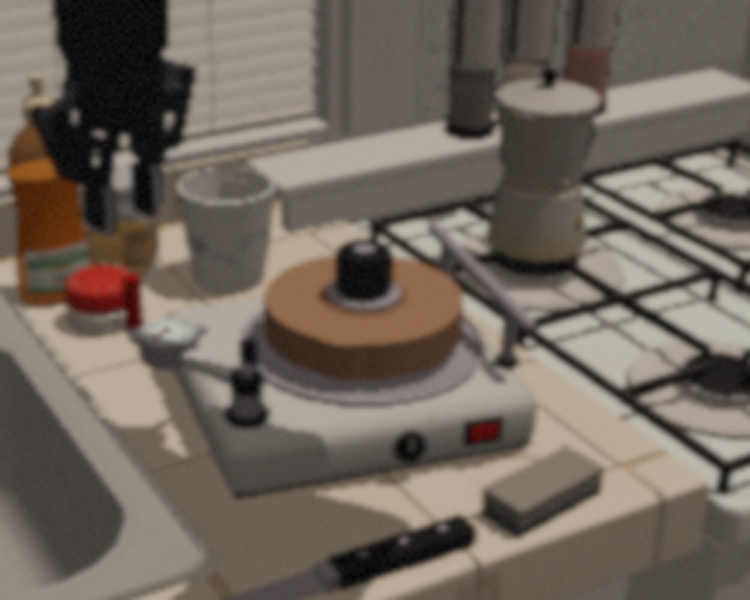

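```bash
python3 -m handwheel '0 0 .03 0 0 0;0 0 .05 0 0 0;0 0 .065 0 0 0;0 0 .068 0 0 0;0 0 .068 0 0 0'
python3 -m handwheel '0 -.004 0 0 0 0;0 -.008 0 0 0 0;0 -.011 0 0 0 0;0 -.013 0 0 0 0'
python3 -m handwheel '0 -.0056 0 0 0 .05;.0006 -.0112 0 0 0 .1;.0013 -.0167 0 0 0 .15;.0022 -.0223 0 0 0 .2;.0035 -.0277 0 0 0 .25'
```

```text
t: 2.55
ee_pos: [0.5608, 0.4109, 0.1031]
ee_rot: [-0.627, 3.078, 0.0]
force: [0.2, -1.1, 0.6]
grip_width: 0.0362
grip_force: 0.0
t: 2.95
ee_pos: [0.5672, 0.3996, 0.1035]
ee_rot: [-0.625, 3.078, 0.007]
force: [-2.3, 7.1, 2.0]
grip_width: 0.0363
grip_force: 3.6
t: 3.45
ee_pos: [0.5725, 0.3743, 0.103]
ee_rot: [0.237, -3.13, -0.009]
force: [-5.6, 7.3, 1.1]
grip_width: 0.0359
grip_force: 4.0
```

```bash
python3 -m handwheel '0 -.0056 0 0 0 .05;.0006 -.0112 0 0 0 .1;.0013 -.0167 0 0 0 .15;.0022 -.0223 0 0 0 .2'
python3 -m handwheel '0 -.0056 0 0 0 .05;.0006 -.0084 0 0 0 .07;.0006 -.0084 0 0 0 .07'
python3 - <<'E'
from h import *
go(.57,.35,.1,1.376); s=r.sense(); print(s["force"])
yv=R.from_rotvec(s["ee_rot"]).apply([0,1,0]); p=s["ee_pos"]+.011*yv; print(p, np.arctan2(p[1]-.367,p[0]-.459))
E
```

```text
t: 3.85
ee_pos: [0.5739, 0.3521, 0.1026]
ee_rot: [-0.077, -3.137, -0.009]
force: [-5.4, 8.4, -0.3]
grip_width: 0.0364
grip_force: 4.1
t: 4.15
ee_pos: [0.5734, 0.3431, 0.1026]
ee_rot: [-0.185, -3.134, -0.008]
force: [-4.2, 7.4, 0.3]
grip_width: 0.0361
grip_force: 3.2
shift [0.0042 0.0064 0.0026] rz 0.077 (mod pi) cur th 1.453 j6 0.655 tilt [-0.002  0.005]
[-4.22521863  7.38542238  0.27909955]
[0.57472547 0.35406123 0.10262566] -0.11134328726674902
```

```bash
python3 -m handwheel '0 -.003 0 0 0 .03;.0002 -.005 0 0 0 .05;.0002 -.005 0 0 0 .05'
python3 -m handwheel '0 -.002 0 0 0 .02;0 -.003 0 0 0 .03;0 -.003 0 0 0 .03'
python3 -m handwheel '0 -.001 0 0 0 0;0 -.002 0 0 0 0;0 -.002 0 0 0 0'|grep -E 'pos|force'
```

```text
t: 4.45
ee_pos: [0.5726, 0.3386, 0.1026]
ee_rot: [-0.263, -3.128, -0.009]
force: [-3.9, 6.8, -0.8]
grip_width: 0.0357
grip_force: 3.5
t: 4.75
ee_pos: [0.572, 0.3371, 0.1026]
ee_rot: [-0.308, -3.123, -0.012]
force: [-3.1, 10.8, -1.2]
grip_width: 0.0361
grip_force: 4.9
ee_pos: [0.5718, 0.3356, 0.1025]
force: [-3.5, 11.7, -1.9]
grip_force: 5.5
```

```bash
for i in 1; do python3 -m handwheel '0 -.001 0 0 0 0;0 -.002 0 0 0 0;0 -.002 0 0 0 0'|grep -E 'pos|force'; done
python3 -m handwheel '0 -.001 0 0 0 0;0 -.002 0 0 0 0;0 -.002 0 0 0 0'|grep -E 'pos|force'
```

```text
ee_pos: [0.5717, 0.3343, 0.1026]
force: [-2.3, 14.0, -2.9]
grip_force: 6.4
ee_pos: [0.5717, 0.3342, 0.1026]
force: [-0.5, 19.0, -5.2]
grip_force: 8.7
```

```bash
python3 -m handwheel '0 -.001 0 0 0 0;0 -.002 0 0 0 0;0 -.002 0 0 0 0'|grep -E 'pos|force'
python3 -m handwheel '0 -.001 0 0 0 0;0 -.001 0 0 0 0;0 -.001 0 0 0 0'|grep -E 'pos|force'
python3 - <<'E'
from h import *
s=r.sense(); go(.57,.35,.1,1.376)
yv=R.from_rotvec(s["ee_rot"]).apply([0,1,0]); p=s["ee_pos"]+.011*yv; print(p, np.arctan2(p[1]-.367,p[0]-.459))
E
```

```text
ee_pos: [0.5717, 0.3341, 0.1026]
force: [0.2, 22.7, -7.9]
grip_force: 11.1
ee_pos: [0.5716, 0.3341, 0.1025]
force: [1.0, 24.5, -8.1]
grip_force: 12.2
shift [0.0047 0.0152 0.0028] rz 0.001 (mod pi) cur th 1.377 j6 0.715 tilt [0.001 0.018]
[0.57375965 0.34489873 0.10271814] -0.19025808632386554
```

```bash
python3 -m handwheel '0 .004 0 0 0 0;0 .008 0 0 0 0;0 .012 0 0 0 0;0 .012 0 0 0 0'|grep -E 'pos|force'
```

```text
ee_pos: [0.5744, 0.3355, 0.1023]
force: [0.2, 0.2, -0.3]
grip_force: 0.0
```

```bash
python3 -m handwheel '0 .004 0 0 0 0;0 .008 0 0 0 0;0 .008 0 0 0 0'|grep -E 'pos|force'
python3 -m handwheel '0 0 -.03 0 0 0;0 0 -.06 0 0 0;0 0 -.08 0 0 0;0 0 -.08 0 0 0'|grep -E 'pos|force'
python3 - <<'E'
from h import *
go(.512,.244,.17,1.376)
print(r.grab_frame("top").shape)
print(r.place_of("pin_top","top"),r.place_of("nut_top","top"),r.place_of("nut_top","scene"));s=r.sense();print(s["t"],s["joint_positions"])
E
```

```text
ee_pos: [0.576, 0.3436, 0.1023]
force: [0.6, 1.3, 0.3]
grip_force: 0.0
ee_pos: [0.5777, 0.3444, 0.1867]
force: [1.0, 0.9, 0.1]
grip_force: 0.0
shift [ 0.0445 -0.1115  0.0158] rz -0.005 (mod pi) cur th 1.371 j6 0.738 tilt [0.007 0.004]
(384, 512, 3)
[] [] [{'centre': [0.5123, 0.2423, 0.132], 'confidence': 0.76}]
7.55 [ 5.37808841e-01  6.12483026e-01  4.41070414e-01  1.40233820e+00
 -2.67410043e-05  7.37787189e-01]
```

```bash
python3 -m handwheel '.0445 -.1115 .005 0 0 -.15;.0445 -.1115 .005 0 0 -.3;.0445 -.1115 .005 0 0 -.45;.0445 -.1115 .005 0 0 -.6;.0445 -.1115 .005 0 0 -.75;.0445 -.1115 .005 0 0 -.9;.0445 -.1115 .005 0 0 -1.05;.0445 -.1115 .005 0 0 -1.2' 0.085
python3 -m handwheel '0 0 0 0 0 -.15;0 0 0 0 0 -.2;0 0 0 0 0 -.2'
python3 - <<'E'
from h import *
import cv2
s=r.sense();print(s["t"],s["joint_positions"])
go(.5115,.2437,.103,2.77)
im=r.grab_frame("top"); cv2.imwrite("pics/t2.png",cv2.resize(im[130:250,195:335],None,fx=5,fy=5,interpolation=cv2.INTER_CUBIC))
print(r.place_of("pin_top","top"),r.place_of("gauge","top"))
E
```

```text
t: 8.35
ee_pos: [0.5089, 0.2425, 0.1755]
ee_rot: [1.513, -2.749, -0.0]
force: [0.0, 0.5, -0.5]
grip_width: 0.0848
grip_force: 0.0
t: 8.65
ee_pos: [0.509, 0.2426, 0.1757]
ee_rot: [1.772, -2.59, -0.001]
force: [-0.3, 0.1, -0.6]
grip_width: 0.0853
grip_force: 0.0
8.65 [ 4.44702716e-01  3.97409712e-01  7.88836568e-02  1.25536857e+00
 -3.19307649e-05 -7.55219925e-01]
shift [-0.0021 -0.002   0.0727] rz 0.001 (mod pi) cur th 2.771 j6 -0.755 tilt [-0.003 -0.001]
[{'centre': [0.5635, 0.3477, 0.128], 'confidence': 0.89}] [{'centre': [0.4571, 0.3673, 0.0793], 'confidence': 0.64}]
```

View pics/t2.png

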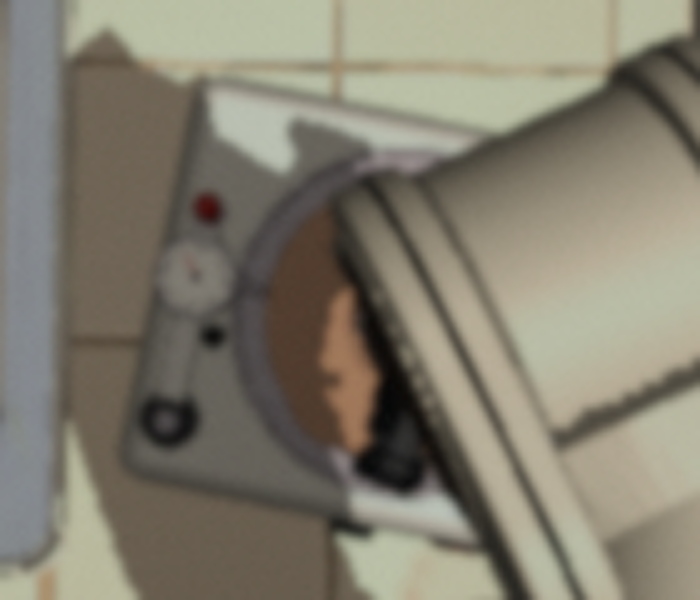

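The gauge is home: pin at crop (208,208), pivot (168,420), arm against the stop post at (212,335). Next I descend on the nut and close the gripper.

```bash
python3 -m handwheel '-.002 -.002 .03 0 0 0;-.002 -.002 .05 0 0 0;-.002 -.002 .068 0 0 0;-.002 -.002 .073 0 0 0;-.002 -.002 .073 0 0 0'
python3 -m handwheel '0 0 0 0 0 0;0 0 0 0 0 0;0 0 0 0 0 0;0 0 0 0 0 0;0 0 0 0 0 0;0 0 0 0 0 0;0 0 0 0 0 0;0 0 0 0 0 0' 0.02
python3 - <<'E'
from h import *
s=r.sense();print(s["ft_torque"],s["force"])
E
```

```text
t: 9.3
ee_pos: [0.5118, 0.2438, 0.1034]
ee_rot: [1.772, -2.591, -0.001]
force: [-0.3, 0.6, 0.3]
grip_width: 0.0854
grip_force: 0.0
t: 10.1
ee_pos: [0.5121, 0.245, 0.1058]
ee_rot: [-1.774, 2.591, 0.003]
force: [-3.8, 1.1, 4.7]
grip_width: 0.0403
grip_force: 61.0
[ 0.13927219  0.79114854 -0.03855044] [-3.77319581  1.084011    4.66873722]
```

```bash
cat > q.py <<'E'
from h import *
s=r.sense(); print(round(s["t"],2),"j6+",round(s["joint_positions"][5]-s["joint_positions"][0]+1.2,3),"tz",round(s["ft_torque"][2],3),"F",np.round(s["force"],1),"w",round(s["grip_width"],4))
E
q(){ python3 q.py; }
q
python3 -m handwheel '0 0 0 0 0 .05;0 0 0 0 0 .1;0 0 0 0 0 .15;0 0 0 0 0 .2'>/dev/null;q
python3 -m handwheel '0 0 0 0 0 .05;0 0 0 0 0 .1;0 0 0 0 0 .15;0 0 0 0 0 .2'>/dev/null;q
python3 -m handwheel '0 0 0 0 0 .05;0 0 0 0 0 .1'>/dev/null;q
python3 -m handwheel '0 0 0 0 0 .05;0 0 0 0 0 .1'>/dev/null;q
python3 -m handwheel '0 0 0 0 0 .05;0 0 0 0 0 .1'>/dev/null;q
python3 -m handwheel '0 0 0 0 0 .05;0 0 0 0 0 .1'>/dev/null;q
```

```text
10.1 j6+ -0.001 tz -0.039 F [-3.8  1.1  4.7] w 0.0403
10.5 j6+ 0.2 tz 0.35 F [-3.1  0.2  4.4] w 0.0404
10.9 j6+ 0.401 tz 0.308 F [-1.   0.4  4.8] w 0.0404
11.1 j6+ 0.501 tz 0.353 F [-1.3 -0.8  4.8] w 0.0403
11.3 j6+ 0.601 tz 0.318 F [-0.6 -1.3  4. ] w 0.0406
11.5 j6+ 0.701 tz 0.356 F [-1.8 -1.1  4.5] w 0.0406
11.7 j6+ 0.801 tz 0.612 F [-1.2 -1.9  4.2] w 0.0403
```

```bash
q(){ python3 q.py; }
python3 -m handwheel '0 0 0 0 0 .025;0 0 0 0 0 .05'>/dev/null;q
python3 -m handwheel '0 0 0 0 0 .025;0 0 0 0 0 .05'>/dev/null;q
python3 -m handwheel '0 0 0 0 0 .025;0 0 0 0 0 .05'>/dev/null;q
python3 -m handwheel '0 0 0 0 0 .025;0 0 0 0 0 .05'>/dev/null;q
```

```text
11.9 j6+ 0.849 tz 0.576 F [-1.5 -3.   7.2] w 0.0403
12.1 j6+ 0.9 tz 0.604 F [-1.3 -2.5  6. ] w 0.04
12.3 j6+ 0.95 tz 0.511 F [-0.7 -3.8  5.2] w 0.0403
12.5 j6+ 1.0 tz 0.463 F [-1.2 -2.7  5.8] w 0.0402
```

```bash
q(){ python3 q.py; }
python3 -m handwheel '0 0 0 0 0 .015;0 0 0 0 0 .03'>/dev/null;q
python3 -m handwheel '0 0 0 0 0 .015;0 0 0 0 0 .03'>/dev/null;q
python3 -m handwheel '0 0 0 0 0 .015;0 0 0 0 0 .03'>/dev/null;q
python3 -m handwheel '0 0 0 0 0 .015;0 0 0 0 0 .03'>/dev/null;q
python3 -m handwheel '0 0 0 0 0 .025;0 0 0 0 0 .05'>/dev/null;q
python3 -m handwheel '0 0 0 0 0 .025;0 0 0 0 0 .05'>/dev/null;q
```

```text
12.7 j6+ 1.03 tz 0.438 F [-1.5 -2.7  6.2] w 0.0405
12.9 j6+ 1.06 tz 0.436 F [-1.2 -3.5  5.1] w 0.0403
13.1 j6+ 1.09 tz 0.366 F [-0.8 -2.7  5.8] w 0.0407
13.3 j6+ 1.12 tz 0.328 F [-1.3 -3.7  7. ] w 0.0401
13.5 j6+ 1.171 tz 0.227 F [-1.2 -3.4  6.1] w 0.0407
13.7 j6+ 1.221 tz 0.163 F [-0.7 -3.7  5.8] w 0.0408
```

```bash
q(){ python3 q.py; }
python3 -m handwheel '0 0 0 0 0 .025;0 0 0 0 0 .05'>/dev/null;q
python3 -m handwheel '0 0 0 0 0 .025;0 0 0 0 0 .05'>/dev/null;q
python3 -m handwheel '0 0 0 0 0 .025;0 0 0 0 0 .05'>/dev/null;q
python3 -m handwheel '0 0 0 0 0 .025;0 0 0 0 0 .05'>/dev/null;q
python3 -m handwheel '0 0 0 0 0 .025;0 0 0 0 0 .05'>/dev/null;q
python3 -m handwheel '0 0 0 0 0 .025;0 0 0 0 0 .05'>/dev/null;q
```

```text
13.9 j6+ 1.271 tz 0.33 F [-1.2 -3.4  6.1] w 0.0404
14.1 j6+ 1.321 tz 0.338 F [ 0.3 -4.8  7.1] w 0.0401
14.3 j6+ 1.371 tz 0.302 F [-1.7 -3.7  7. ] w 0.0403
14.5 j6+ 1.421 tz 0.368 F [-0.8 -4.2  6.3] w 0.0406
14.7 j6+ 1.471 tz 0.28 F [-1.7 -6.1  5.5] w 0.0407
14.9 j6+ 1.521 tz 0.302 F [-0.8 -5.1  7.4] w 0.0404
```

```bash
q(){ python3 q.py; }
python3 -m handwheel '0 0 0 0 0 -.04;0 0 0 0 0 -.08;0 0 0 0 0 -.12;0 0 0 0 0 -.15'>/dev/null;q
python3 -m handwheel '0 0 0 0 0 -.025;0 0 0 0 0 -.05'>/dev/null;q
python3 -m handwheel '0 0 0 0 0 -.025;0 0 0 0 0 -.05'>/dev/null;q
python3 -m handwheel '0 0 0 0 0 -.025;0 0 0 0 0 -.05'>/dev/null;q
python3 -m handwheel '0 0 0 0 0 -.025;0 0 0 0 0 -.05'>/dev/null;q
python3 -m handwheel '0 0 0 0 0 -.025;0 0 0 0 0 -.05'>/dev/null;q
python3 -m handwheel '0 0 0 0 0 -.025;0 0 0 0 0 -.05'>/dev/null;q
python3 -m handwheel '0 0 0 0 0 -.025;0 0 0 0 0 -.05'>/dev/null;q
python3 -m handwheel '0 0 0 0 0 -.025;0 0 0 0 0 -.05'>/dev/null;q
python3 -m handwheel '0 0 0 0 0 -.025;0 0 0 0 0 -.05'>/dev/null;q
python3 -m handwheel '0 0 0 0 0 -.025;0 0 0 0 0 -.05'>/dev/null;q
python3 -m handwheel '0 0 0 0 0 -.025;0 0 0 0 0 -.05'>/dev/null;q
python3 -m handwheel '0 0 0 0 0 -.025;0 0 0 0 0 -.05'>/dev/null;q
python3 -m handwheel '0 0 0 0 0 -.025;0 0 0 0 0 -.05'>/dev/null;q
```

```text
15.3 j6+ 1.37 tz -0.309 F [-2.5 -4.2  6.6] w 0.0404
15.5 j6+ 1.321 tz -0.307 F [-1.2 -3.4  7.1] w 0.0403
15.7 j6+ 1.271 tz -0.351 F [-1.5 -3.2  6.6] w 0.0407
15.9 j6+ 1.221 tz -0.557 F [-2.1 -3.1  5.6] w 0.0403
16.1 j6+ 1.171 tz -0.606 F [-1.4 -2.3  6.2] w 0.0405
16.3 j6+ 1.121 tz -0.6 F [-1.7 -3.2  5.7] w 0.0407
16.5 j6+ 1.071 tz -0.558 F [-2.2 -1.3  6.1] w 0.0404
16.7 j6+ 1.021 tz -0.454 F [-1.3 -1.6  6.2] w 0.0405
16.9 j6+ 0.971 tz -0.372 F [-0.7 -2.4  6.3] w 0.0404
17.1 j6+ 0.92 tz -0.317 F [-1.5 -2.6  6.5] w 0.0405
17.3 j6+ 0.87 tz -0.282 F [-1.  -2.2  5.8] w 0.0402
17.5 j6+ 0.82 tz -0.23 F [-1.2 -1.8  5.8] w 0.0404
17.7 j6+ 0.77 tz -0.249 F [-1.9 -1.2  5.8] w 0.0403
17.9 j6+ 0.72 tz -0.349 F [-1.6 -1.8  5.3] w 0.0407
```

```bash
q(){ python3 q.py; }
python3 -m handwheel '0 0 0 0 0 .05;0 0 0 0 0 .1;0 0 0 0 0 .15;0 0 0 0 0 .2;0 0 0 0 0 .25;0 0 0 0 0 .28;0 0 0 0 0 .297;0 0 0 0 0 .297'>/dev/null;q
python3 -m handwheel '0 0 0 0 0 0;0 0 0 0 0 0;0 0 0 0 0 0;0 0 0 0 0 0;0 0 0 0 0 0;0 0 0 0 0 0;0 0 0 0 0 0;0 0 0 0 0 0' 0.085;q
python3 -m handwheel '0 0 -.02 0 0 0;0 0 -.05 0 0 0;0 0 -.1 0 0 0;0 0 -.12 0 0 0;0 0 -.12 0 0 0';q
python3 -m handwheel '.03 0 0 0 0 0;.05 0 0 0 0 0;.05 0 0 0 0 0'
python3 - <<'E'
from h import *
import cv2
go(.4,.1,.22,1.376)
im=r.grab_frame("top"); cv2.imwrite("pics/t3.png",cv2.resize(im[150:230,215:315],None,fx=7,fy=7,interpolation=cv2.INTER_CUBIC))
E
```

```text
18.7 j6+ 1.017 tz -0.019 F [-1.1 -2.9  5.6] w 0.0405
t: 19.5
ee_pos: [0.5125, 0.2442, 0.1043]
ee_rot: [0.287, -3.128, -0.0]
force: [0.0, -0.3, -0.1]
grip_width: 0.0853
grip_force: 0.0
19.5 j6+ 1.017 tz -0.042 F [ 0.  -0.3 -0.1] w 0.0853
t: 20.0
ee_pos: [0.5148, 0.2452, 0.2289]
ee_rot: [-0.287, 3.12, 0.005]
force: [-0.3, -0.1, -0.8]
grip_width: 0.0848
grip_force: 0.0
20.0 j6+ 1.017 tz 0.032 F [-0.3 -0.1 -0.8] w 0.0848
t: 20.3
ee_pos: [0.4607, 0.2343, 0.2232]
ee_rot: [0.288, -3.125, 0.002]
force: [0.5, 0.4, 1.1]
grip_width: 0.0849
grip_force: 0.0
shift [ 0.0842 -0.1209  0.0036] rz 0.379 (mod pi) cur th 1.755 j6 0.286 tilt [-0.003 -0.001]
```

View pics/t3.png

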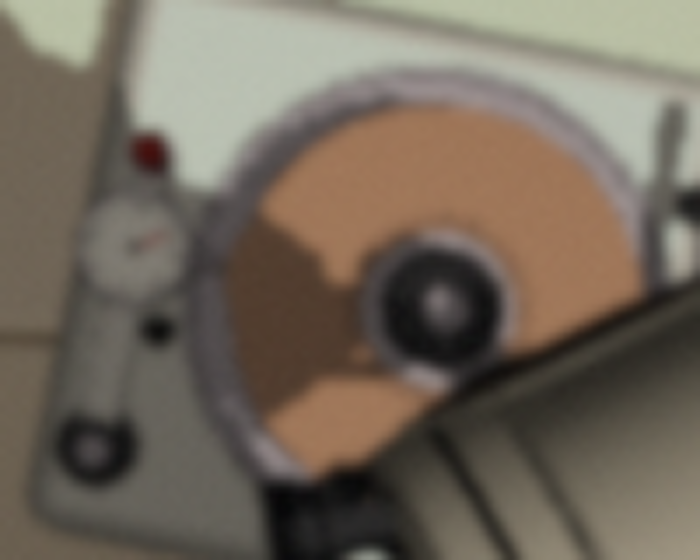

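The needle at about (150,240) has turned roughly 1.6 rad clockwise, which is about 3.3 mm of lift. The pin and pivot are at the same pixels as before the turning, so the gauge is still home. The robot is clear of everything.

```bash
python3 -c "
from workcell import r
print(r.hand_in())"
```

```text
the job is handed in; nothing more can be done
None
```

I handed the job in with the gauge home against its stop, the stone left at about 1.02 rad where the lump's torque changes sign, and the robot clear of everything; the result of the judging was not shown.

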